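# Fetch the caramel pot from behind the jars

## Robot

A 6-joint arm with a two-finger parallel gripper is mounted at the origin on the work surface. World frame = base frame: x ahead of the robot, y to its left, z up, the work surface at z = 0. Lengths are in m, angles in rad, forces in N, time in s.
With the tool pointing down it reaches from about 0.3 to 0.875 m from the base axis. Payload 6.4 kg.
Tool frame: the origin (TCP) lies at the very end of the fingers, on their centre line; the grasp point (between the pads) lies 19 mm behind it; z points along the fingers, y is the line along which they close (so a half turn about z gives the same grasp; the last joint's range is limited). The gripper opens to 85 mm and grips with 20 to 120 N. Pads are 22 mm wide; open, the fingers measure 114 mm over their backs; the gripper's body (76 mm by 85 mm) begins 54 mm behind the grasp point. The pads swing forward as they close: fully open they stand 13 mm farther back than shut.
Start: joints at [1.036, 0.181, 1.607, -0, 1.354, -0.206], TCP at [0.186, 0.544, 0.231] pointing down, gripper open.
Joint ranges: [-2.99, 2.99], [-0.89, 2.07], [0.3, 2.58], [-1.14, 4.28], [0, 2.63], [-3.12, 3.12]. Speed limits (rad/s): [2.57, 2.57, 3.01, 3.14, 3.14, 3.14].

## Interface

Orientations are given as a unit quaternion [w, x, y, z].
In Python, from bench import ctrl gives the robot as it stands.
- The arm moves only by the tool jog_arm, never from a script. Its argument "series" is a list that holds one entry, the list of rows, each a list of 7 numbers: the shift along the tool's x, y, z in mm, then the turn, a rotation vector about the tool's x, y, z in rad, then the finger opening in mm, from 0 to 85.4. In form: [[[tx, ty, tz, rx, ry, rz, gripper], ...]]. A call has exactly 10 rows; each row shifts and turns the commanded pose from where the row before left it, along the tool's axes as they then stand; what a row does not reach is not made up. A row lasts 1/10 s, in which the tool goes at most 50 mm and 8.59 degrees, less where a joint would pass 70% of its speed; a pose out of reach is approached as far as the arm can. A call with a gripper value outside its range is refused whole. The fingers move at their own pace and stop on an object; the grip force is fixed at half the most. Time passes only in rows, so rows that do not move let the fingers close, or fill a call up. It gives the time, the measured TCP pose, the force, the opening and the grip force at its end, in the units of the state.
- ctrl.get_obs(): the state, without advancing time (a new reading comes with each control period).
- ctrl.camera(name): name is "side" or "top" or "wrist"; returns a dict with "frame" (420x560x3 uint8, blue, green, red), "z_map" (420x560 float32, m along the optical axis (not along the pixel's ray), 0 where there is no reading), "fx", "fy", "cx", "cy" (pixels), "xyz" and "rotation" of the camera in the world. Camera axes: x right, y down, z forward; pixel columns grow to the right and rows downward; lengths in m; the calibration is good to about 2 mm. The wrist camera is an equidistant fisheye: a pixel r from the principal point sees the ray r / f radians off the axis. A picture is of the moment at which its call begins.
- ctrl.hand_in(): hands the job in; it is judged then, once.
The state is a dict: "time_s": time; "q": joint angles; "dq": joint speeds; "joint_efforts": joint torques, N m; "eef_pos": TCP position; "eef_rot": TCP orientation; "wrist_force": force on the tool from outside, world axes, zero at the start; "torque": the same for the moment, N m; "opening": opening from 0.0 (shut) to 1.0 (fully open); "grasp_force": force on a finger pad.
Only numpy, scipy, OpenCV 4.12 (cv2) and the standard library are available. Lean on these libraries where they do the work, as an engineer would, in place of code of your own. Each camera call takes 0.05 s, during which the arm holds its last target. There are 200 camera calls.

## Task

Please set the low caramel pot on the middle of the round cork mat on the bread board for breakfast. It is boxed in at the back of the wooden caddy, so first stand the glass jar, the square tin and the pepper mill all together in the steel tray, then take the pot to the mat, and only then put those three back in the caddy, each on the spot where it stood before. Keep everything upright, and leave the toast and the mug alone.

Things in the scene. Friction and masses are not known exactly. Their poses are not given: they have to be found in the camera images.
- pot: the low caramel pot: round squat pot, dark brown sides and a flat steel lid, diameter 64, height 52 (about 0.2 kg); the only low thing in the caddy, at the back in the middle. Origin at the centre of its underside, z up.
- jar: round amber glass jar with a pale wooden lid: diameter 62 up to height 82, lid diameter 58, total height 100 (about 0.32 kg). Stands in the caddy. Origin at the centre of its underside, z up. Straight sides.
- tin: square grey metal tin with a darker lid: 56 x 56 in plan, straight sides up to height 88, total height 92 (about 0.22 kg). Stands in the caddy. Origin at the centre of its underside; x and y square to its flat sides, z up.
- mill: dark wooden pepper mill, the tallest and slimmest: round foot of diameter 52, waist of diameter 38 at height 55, cylindrical head of diameter 44 from height 74 to 114, steel button on top to height 120 (about 0.2 kg). Stands in the caddy; take it by the head. Origin at the centre of its underside, z up.
- caddy: low pale wooden caddy (fixed): floor top at height 10, rim 22 high, 8 thick, back wall (+x) 42 high. Origin on the counter; it reaches x -102 to +88, y -135 to +135. Dark cork rounds, diameter 72, flush in its floor: at (30, 0) the pot, at (30, 78), (30, -78), (-50, 0) jar, tin and mill in any arrangement, within a few mm, about 10 to 22 clear of the pot.
- tray: flat steel tray (fixed), 300 (x) x 150 (y), floor top at height 6, rim 14 high and 4 thick; empty at the start; the side area. Origin at the centre of its underside; x along its length. It lies on the left or on the right.
- board: dark wooden bread board (fixed), 290 (x) x 150 (y) x 20 high, on the other side from the tray. Carries the cork mat at one end and the toast at the other. Origin at the centre of its underside; x along its length.
- mat: round cork mat (fixed) on the bread board, diameter 92, 5 thick. Origin at the centre of its underside, which is the board's top (20 above the counter); the pot stands on its top, 25 above the counter.
- toast: slice of toast with brown spread lying on the bread board, about 95 x 78 x 17 high; loose, to be left alone; its middle is about 130 from the mat's. Origin about the middle of its underside.
- mug: white mug, diameter 76, height 90, standing on the counter between the robot and the caddy; loose, to be left alone. Origin at the centre of its underside, handle towards its +y.
There are look-alikes about, which are no part of the job. Several things have the shape of the jar; the one meant has the colours described above.

How it is judged:
By the outcome, as a careful person would: the job done as asked, in the order asked, and still so for the second after the job is handed in, with the robot touching nothing.
It also fails if it takes over 144 s, if anything falls off the work surface, if the arm or the gripper's body presses on something with over 40 N, if the wrist force passes 120 N, or if a joint passes its speed limit or range.

## Working session

There is one attempt and no reset: what is moved stays moved. The work goes in short steps, Python scripts to look and compute and a tool call to move; the robot and the scene stay as the last step left them, time stands still between calls to the robot, and variables do not carry over. Pictures are saved under pics/ and viewed, at most 14 in all, crops included, and the job is handed in when it is done.

Besides the shell and the picture viewer there is one more tool, called after "Call:" by a JSON object that holds its "name" and its "arguments", one argument or row to a line. jog_arm: Moves the arm, as the interface text tells. Its arguments: {"type":"object","properties":{"series":{"type":"array"}},"required":["series"]}

```bash
ls; mkdir -p pics
cat > h.py <<'E'
import numpy as np, cv2
from bench import ctrl
def snap(n,out):
    c=ctrl.camera(n); cv2.imwrite('pics/'+out,c['frame']); np.save('pics/'+out+'.npy',c,allow_pickle=True); return c
def load(out): return np.load('pics/'+out+'.npy',allow_pickle=True).item()
def R_of(c):
    r=np.array(c['rotation'],float)
    if r.shape==(3,3): return r
    from scipy.spatial.transform import Rotation as S
    return S.from_quat(r[[1,2,3,0]]).as_matrix()
def world(c):
    z=c['z_map'];v,u=np.indices(z.shape)
    p=np.stack([(u-c['cx'])/c['fx']*z,(v-c['cy'])/c['fy']*z,z],-1)
    w=p@R_of(c).T+np.array(c['xyz']); w[z==0]=np.nan; return w
E
python3 - <<'E'
from h import *
for n in('top','side'):
    c=snap(n,n+'1.png'); print(n,c['fx'],c['xyz'],np.round(R_of(c),3).tolist())
o=ctrl.get_obs(); print(o)
E
```

```text
pics
top 502.9222576006749 [0.35027733 0.00585598 1.42463948] [[-0.023, -0.982, 0.188], [-1.0, 0.024, 0.002], [-0.007, -0.188, -0.982]]
side 393.37507808776724 [0.58234234 0.90905839 0.69324874] [[-0.999, -0.044, 0.027], [-0.047, 0.587, -0.808], [0.02, -0.808, -0.589]]
{'time_s': 0.1, 'q': array([ 1.03567414e+00,  1.81479203e-01,  1.60787839e+00,  3.74648115e-05,
        1.35382089e+00, -2.06312972e-01]), 'dq': array([-5.64685067e-05, -2.74939331e-03, -3.41285482e-03, -1.71625604e-03,
        2.06650224e-03, -1.23339741e-03]), 'joint_efforts': array([-4.41863212e-04, -4.45881236e+01, -3.52237558e+01, -2.46428854e-04,
        4.10334455e-03, -7.93781851e-05]), 'eef_pos': array([0.1854026 , 0.54377537, 0.23048156]), 'eef_rot': array([-3.04308704e-04,  1.63668935e-01,  9.86515003e-01, -7.32425510e-04]), 'wrist_force': array([ 0.47020947,  0.20921613, -0.20453777]), 'torque': array([-0.00705888, -0.01849252, -0.00029573]), 'grasp_force': 0.0, 'opening': 0.9998741952289636}
```

View pics/top1.png

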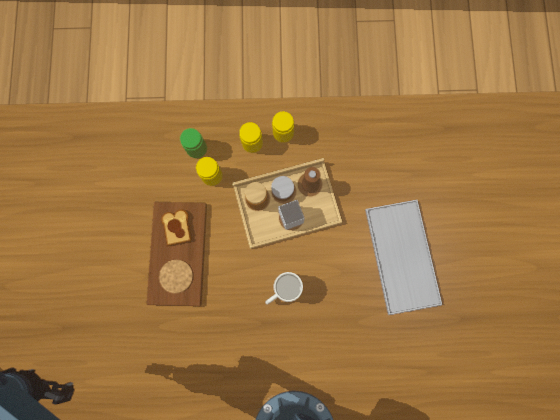

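View pics/side1.png

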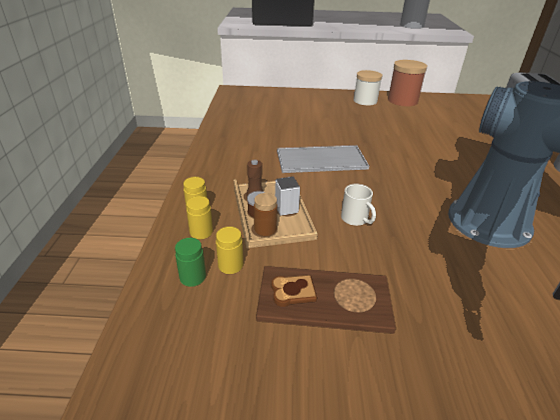

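The top view shows the caddy at about (288,203), rotated. The jar is back left (257,195), the pot back middle (283,188), the mill back right (311,180) and the tin in front (290,213). The tray is on the right (403,257), the board on the left with the mat at (176,277), and the mug at (288,288).

Run:
```python
from h import *
c=load('top1.png'); W=world(c)
def reg(u0,u1,v0,v1,z0,z1,name,rect=False):
    P=W[v0:v1,u0:u1].reshape(-1,3); P=P[(P[:,2]>z0)&(P[:,2]<z1)]
    if len(P)<3: print(name,'none'); return
    (x,y),s,a=cv2.minAreaRect((P[:,:2]*1000).astype(np.float32))
    (ex,ey),r=cv2.minEnclosingCircle((P[:,:2]*1000).astype(np.float32))
    print(name,len(P),'rect',round(x),round(y),np.round(s),round(a,1),'circ',round(ex),round(ey),round(r),'mean',np.round(P.mean(0)*1000),)
reg(240,272,175,215,.102,.120,'jar')
reg(268,298,172,205,.055,.075,'pot')
reg(296,325,160,200,.117,.14,'mill')
reg(275,306,195,232,.095,.11,'tin')
reg(230,345,155,250,.008,.06,'caddy')
reg(230,345,155,250,.015,.026,'caddyrim')
reg(360,447,195,320,.004,.03,'tray')
reg(140,212,195,312,.015,.0225,'board')
reg(140,212,195,312,.0235,.03,'mat')
reg(155,200,205,248,.03,.06,'toast')
reg(262,310,265,312,.06,.12,'mug')
reg(175,225,120,190,.08,.12,'left jars')
for n,(u,v) in dict(jar=(257,188),pot=(283,187),tin=(290,210),mill=(312,173),tray=(403,257),table=(350,330),mat=(176,277),caddyfloor=(310,210)).items(): print(n,np.round(W[v,u]*1000))
f=c['frame'][150:330,140:450]; 
cv2.imwrite('pics/c1.png',cv2.resize(c['frame'][150:255,225:350],None,fx=6,fy=5.7,interpolation=cv2.INTER_CUBIC))
```

```text
jar 362 rect 636 89 [56. 56.] 51.2 circ 636 89 29 mean [636.  88. 110.]
pot 404 rect 660 16 [62. 62.] 39.8 circ 660 16 32 mean [659.  16.  61.]
mill 202 rect 679 -64 [44. 42.] 17.4 circ 678 -64 22 mean [677. -64. 124.]
tin 405 rect 581 -6 [55. 56.] 19.4 circ 582 -7 36 mean [581.  -6. 101.]
caddy 3973 rect 620 -1 [256. 327.] 0.7 circ 652 2 188 mean [620.   2.  19.]
caddyrim 884 rect 619 3 [184. 270.] 14.3 circ 619 4 161 mean [602.  -3.  20.]
tray 4481 rect 466 -321 [247. 352.] 86.9 circ 464 -321 210 mean [ 462. -318.    8.]
board 3083 rect 488 316 [151. 290.] 87.4 circ 488 317 160 mean [481. 316.  19.]
mat 952 rect 487 314 [147. 285.] 86.8 circ 487 311 158 mean [448. 314.  26.]
toast 807 rect 559 316 [94. 77.] 10.5 circ 558 314 54 mean [558. 314.  37.]
mug 199 rect 385 18 [74. 99.] 5.4 circ 375 19 54 mean [381.  17.  85.]
left jars 784 rect 754 244 [155.  59.] 28.4 circ 754 243 78 mean [752. 243.  98.]
jar [646.  84. 113.]
pot [659.  14.  61.]
tin [586.  -3. 104.]
mill [678. -63. 136.]
tray [ 461. -318.    7.]
table [ 265. -161.    1.]
mat [420. 316.  21.]
caddyfloor [601. -61.  13.]
```

View pics/c1.png

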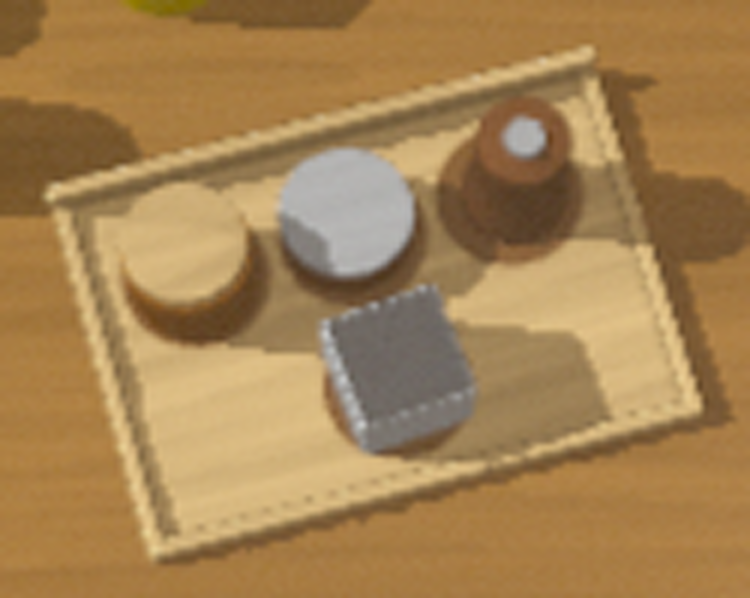

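Everything in the caddy matches its spot to about 3 mm, with the caddy yawed about 14.5°. Next I'll measure the mat and tray more exactly.

```bash
cat >> h.py <<'E'
def plane(c,u,v,z):
    d=R_of(c)@np.array([(u-c['cx'])/c['fx'],(v-c['cy'])/c['fy'],1]); o=np.array(c['xyz']); return (o+d*(z-o[2])/d[2])*1000
def plan(x,y,z,yaw=None):
    "prints total tool-axis shift mm (at current orientation) and turn about tool z to reach TCP x,y,z (mm), closing-line yaw deg"
    from scipy.spatial.transform import Rotation as S
    o=ctrl.get_obs(); q=np.array(o['eef_rot']); R=S.from_quat(q[[1,2,3,0]]).as_matrix()
    p=np.array(o['eef_pos'])*1000; cy=np.degrees(np.arctan2(R[1,1],R[0,1]))
    print('TCP',p.round(1),'yaw',cy.round(1),'tilt',R[:,2].round(3),'open',round(o['opening'],3),'gf',round(o['grasp_force'],1),'t',round(o['time_s'],2))
    if yaw is not None:
        dy=(yaw-cy+90)%180-90; print(' turn rz',round(-np.radians(dy),3))
    print(' shift now-axes',(R.T@(np.array([x,y,z])-p)).round(1))
    if yaw is not None:
        Rn=S.from_euler('z',dy,degrees=True).as_matrix()@R; print(' shift after-turn axes',(Rn.T@(np.array([x,y,z])-p)).round(1), 'q6 after',round(o['q'][5]-np.radians(dy),2))
E
python3 - <<'E'
from h import *
c=load('top1.png')
f=c['frame']
cv2.imwrite('pics/c2.png',np.hstack([cv2.resize(f[195:320,140:215],None,fx=4.6,fy=4.6,interpolation=cv2.INTER_CUBIC),cv2.resize(f[195:320,360:450],None,fx=4.6,fy=4.6,interpolation=cv2.INTER_CUBIC)]))
W=world(c)
for x0,x1,b in((360,450,'tray'),):
    P=W[195:322,x0:x1].reshape(-1,3)*1000;P=P[(P[:,2]>9.5)&(P[:,2]<25)]
    print(len(P),cv2.minAreaRect(P[:,:2].astype(np.float32)))
    C=np.array(f[195:322,x0:x1],int); m=(C.max(-1)-C.min(-1)<30)&(C.min(-1)>110)
    v,u=np.nonzero(m); print(np.round([cv2.minAreaRect(np.stack([u+x0,v+195],-1).astype(np.float32))[i] for i in(0,1)],1))
    B=cv2.boxPoints(cv2.minAreaRect(np.stack([u+x0,v+195],-1).astype(np.float32)))
    for u,v in B: print(u,v,plane(c,u,v,.014).round(0))
plan(636,89,220,14.5-0)
E
```

```text
901 ((457.660888671875, -313.71966552734375), (328.51043701171875, 239.67518615722656), 1.0102167129516602)
[[403.3 256.8]
 [109.9  54.9]]
364.8069 208.91153 [ 600. -217.   14.]
418.44586 197.25089 [ 630. -372.   14.]
441.78522 304.6119 [ 328. -414.   14.]
388.14624 316.27255 [ 300. -265.   14.]
TCP [185.4 543.8 230.5] yaw 71.2 tilt [-0.001 -0.001 -1.   ] open 1.0 gf 0.0 t 0.1
 turn rz 0.989
 shift now-axes [-573.3 -284.9   10.7]
 shift after-turn axes [-553.1  322.4    9.8] q6 after 0.78
```

View pics/c2.png

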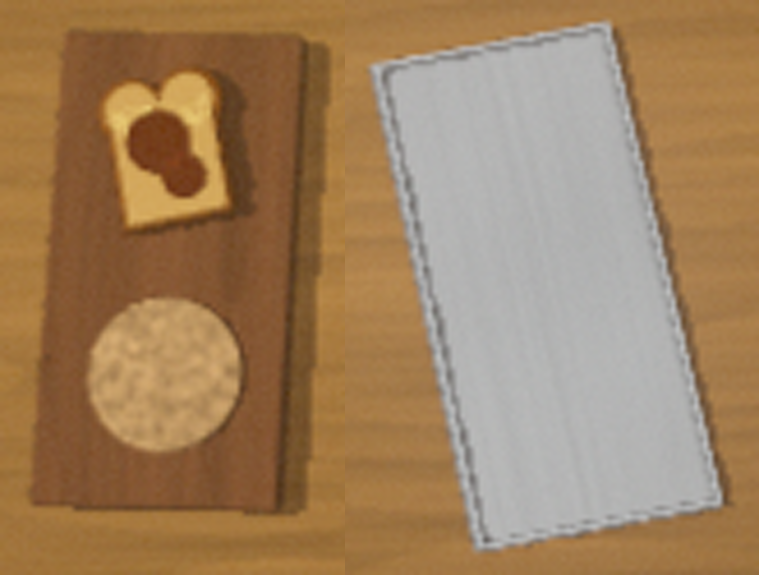

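The mat's centre is at about (175.5,275.9) px. The tray's corners in the full picture are at about (365.4,208.4), (416.7,199.5), (441.5,304.3) and (388.5,314.1).

Run:
```python
from h import *
c=load('top1.png')
print('mat',plane(c,175.5,275.9,.025))
T=np.array([plane(c,u,v,.014) for u,v in((365.4,208.4),(416.7,199.5),(441.5,304.3),(388.5,314.1))]);print(T.round(0),T.mean(0))
d=(T[0]+T[1]-T[2]-T[3])/2;a=np.arctan2(d[1],d[0]);print(np.linalg.norm(d),np.degrees(a))
for k in(-95,0,95): print((T.mean(0)[:2]+k*np.array([np.cos(a),np.sin(a)])).round(0))
f=c['frame'];C=f.astype(int)
```

```text
mat [422.55707349 316.95216876  25.        ]
[[ 601. -219.   14.]
 [ 624. -366.   14.]
 [ 329. -413.   14.]
 [ 306. -266.   14.]] [ 464.96380303 -315.991627     14.        ]
298.67258601429484 9.109342461261539
[ 371. -331.]
[ 465. -316.]
[ 559. -301.]
```

Call:
{"name": "jog_arm", "arguments": {
  "series": [
    [[-20,-10,0,0,0,0.1,85],[-35,-15,0,0,0,0.1,85],[-45,-5,0,0,0,0.1,85],[-45,0,0,0,0,0.1,85],[-45,0,0,0,0,0.1,85],[-45,0,0,0,0,0.1,85],[-45,0,0,0,0,0.1,85],[-45,0,0,0,0,0.1,85],[-30,0,0,0,0,0.1,85],[-20,0,0,0,0,0.09,85]]
  ]
}}

```text
time_s: 1.1
eef_pos: [0.4342, 0.2607, 0.2309]
eef_rot: [-0.0, 0.615, 0.788, -0.0]
wrist_force: [0.3, -0.3, 0.4]
opening: 0.994
grasp_force: 0.0
```

```bash
python3 -c "
from h import *
plan(636,89,220,14.5)"
```

```text
TCP [434.2 260.7 230.9] yaw 14.1 tilt [-0.001 -0.001 -1.   ] open 0.994 gf 0.0 t 1.1
 turn rz -0.007
 shift now-axes [-215.6  153.9   10.9]
 shift after-turn axes [-216.7  152.4   10.9] q6 after 0.05
```

Call:
{"name": "jog_arm", "arguments": {
  "series": [
    [[-15,10,0,0,0,0,85],[-30,22,0,0,0,0,85],[-38,28,0,0,0,0,85],[-38,28,0,0,0,0,85],[-38,28,0,0,0,0,85],[-32,22,0,0,0,0,85],[-16,10,0,0,0,0,85],[-9,6,20,0,0,0,85],[0,0,20,0,0,0,85],[0,0,0,0,0,0,85]]
  ]
}}

```text
time_s: 2.1
eef_pos: [0.6341, 0.0917, 0.1871]
eef_rot: [-0.003, 0.613, 0.79, -0.002]
wrist_force: [-0.2, -0.0, -0.9]
opening: 0.994
grasp_force: 0.0
```

```bash
python3 -c "
from h import *
plan(636,89,56,14.5)
c=snap('wrist','w1.png'); print(c['fx'],c['cx'],c['cy'],c['xyz'],R_of(c).round(3).tolist())"
```

```text
TCP [634.1  91.7 187.1] yaw 14.4 tilt [-0.007  0.    -1.   ] open 0.994 gf 0.0 t 2.1
 turn rz -0.002
 shift now-axes [ -3.4   2.1 131.1]
 shift after-turn axes [ -3.4   2.1 131.1] q6 after -0.29
325.19226210127806 281.46294752848047 207.29525575817806 [0.61557922 0.17241653 0.33008199] [[0.968, 0.239, 0.073], [0.25, -0.917, -0.31], [-0.007, 0.318, -0.948]]
```

View pics/w1.png

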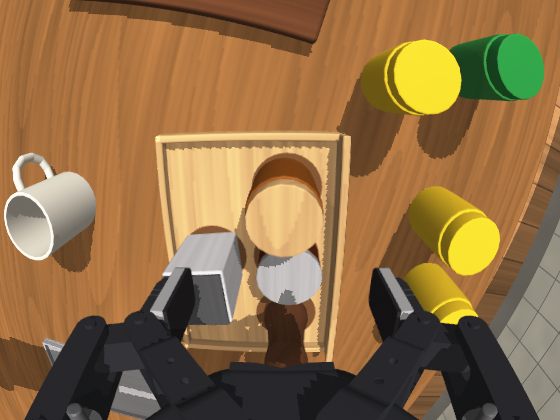

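The jar lid (284,215) is centred between the fingers (183 and 385). Going down.

Call:
{"name": "jog_arm", "arguments": {
  "series": [
    [[-3,2,12,0,0,0,85],[0,0,25,0,0,0,85],[0,0,30,0,0,0,85],[0,0,30,0,0,0,85],[0,0,20,0,0,0,85],[0,0,10,0,0,0,85],[0,0,4,0,0,0,85],[0,0,0,0,0,0,85],[0,0,0,0,0,0,85],[0,0,0,0,0,0,85]]
  ]
}}

```text
time_s: 3.15
eef_pos: [0.6401, 0.0897, 0.0618]
eef_rot: [0.001, 0.613, 0.79, 0.001]
wrist_force: [0.4, -0.5, -0.4]
opening: 0.997
grasp_force: 0.0
```

```bash
python3 -c "
from h import *
plan(636,89,56,14.5)
o=ctrl.get_obs();print(o['wrist_force'])"
```

```text
TCP [640.1  89.7  61.8] yaw 14.4 tilt [ 0.003 -0.    -1.   ] open 0.997 gf 0.0 t 3.15
 turn rz -0.001
 shift now-axes [ 0.3 -4.2  5.8]
 shift after-turn axes [ 0.3 -4.2  5.8] q6 after -0.3
[ 0.43530142 -0.47854209 -0.37253965]
```

Call:
{"name": "jog_arm", "arguments": {
  "series": [
    [[0,0,0,0,0,0,55],[0,0,0,0,0,0,50],[0,0,0,0,0,0,50],[0,0,0,0,0,0,50],[0,0,0,0,0,0,50],[0,0,0,0,0,0,50],[0,0,0,0,0,0,50],[0,0,0,0,0,0,50],[0,0,0,0,0,0,50],[0,0,0,0,0,0,50]]
  ]
}}

```text
time_s: 4.15
eef_pos: [0.6395, 0.0897, 0.0614]
eef_rot: [0.0, 0.613, 0.79, 0.0]
wrist_force: [-1.4, 0.3, 6.5]
opening: 0.711
grasp_force: 66.1
```

```bash
python3 -c "
from h import *
plan(559,-301,250,99)
o=ctrl.get_obs();print(o['wrist_force'],o['q'])"
```

```text
TCP [639.5  89.7  61.4] yaw 14.4 tilt [ 0.001 -0.    -1.   ] open 0.711 gf 66.1 t 4.15
 turn rz -1.476
 shift now-axes [-358.3 -175.2 -188.6]
 shift after-turn axes [ 140.5 -373.1 -189. ] q6 after -1.77
[-1.44012753  0.28696214  6.47922949] [-4.40685757e-02  5.20017175e-01  1.53076560e+00 -2.25948309e-04
  1.08984236e+00 -2.96050633e-01]
```

Call:
{"name": "jog_arm", "arguments": {
  "series": [
    [[0,0,-8,0,0,0,50],[0,0,-15,0,0,-0.05,50],[0,0,-20,0,0,-0.12,50],[0,0,-22,0,0,-0.14,50],[0,0,-22,0,0,-0.14,50],[0,0,-20,0,0,-0.14,50],[0,0,-15,0,0,-0.14,50],[0,0,-10,0,0,-0.14,50],[0,0,-6,0,0,-0.14,50],[0,0,-2,0,0,-0.14,50]]
  ]
}}

```text
time_s: 5.15
eef_pos: [0.6391, 0.0898, 0.201]
eef_rot: [0.0, 0.081, 0.997, 0.0]
wrist_force: [-0.4, 0.7, -3.7]
opening: 0.708
grasp_force: 65.7
```

Call:
{"name": "jog_arm", "arguments": {
  "series": [
    [[0,0,0,0,0,-0.14,50],[0,-10,0,0,0,-0.14,50],[8,-25,0,0,0,-0.046,50],[15,-40,0,0,0,0,50],[20,-45,0,0,0,0,50],[22,-45,0,0,0,0,50],[22,-45,0,0,0,0,50],[20,-45,0,0,0,0,50],[18,-40,0,0,0,0,50],[10,-25,0,0,0,0,50]]
  ]
}}

```text
time_s: 6.15
eef_pos: [0.5512, -0.2502, 0.2001]
eef_rot: [-0.0, -0.077, 0.997, -0.0]
wrist_force: [0.2, -0.8, -3.1]
opening: 0.709
grasp_force: 66.0
```

```bash
python3 -c "
from h import *
plan(559,-301,58,99)"
```

```text
TCP [ 551.2 -250.2  200.1] yaw 98.9 tilt [-0.001 -0.    -1.   ] open 0.709 gf 66.0 t 6.15
 turn rz -0.002
 shift now-axes [ -0.  -51.3 142.1]
 shift after-turn axes [ 1.000e-01 -5.130e+01  1.421e+02] q6 after -2.35
```

Call:
{"name": "jog_arm", "arguments": {
  "series": [
    [[0,-15,0,0,0,0,50],[0,-22,10,0,0,0,50],[0,-14,22,0,0,0,50],[0,0,30,0,0,0,50],[0,0,30,0,0,0,50],[0,0,24,0,0,0,50],[0,0,14,0,0,0,50],[0,0,8,0,0,0,50],[0,0,3,0,0,0,50],[0,0,0,0,0,0,50]]
  ]
}}

```text
time_s: 7.15
eef_pos: [0.5614, -0.2977, 0.0599]
eef_rot: [0.0, -0.079, 0.997, -0.0]
wrist_force: [-0.0, -0.5, -3.4]
opening: 0.707
grasp_force: 66.0
```

```bash
python3 -c "
from h import *
plan(559,-301,57.5,99)
print(ctrl.get_obs()['wrist_force'])"
```

```text
TCP [ 561.4 -297.7   59.9] yaw 99.0 tilt [ 0.001 -0.001 -1.   ] open 0.707 gf 66.0 t 7.15
 turn rz 0.0
 shift now-axes [ 2.9 -2.9  2.4]
 shift after-turn axes [ 2.9 -2.9  2.4] q6 after -2.4
[-0.0091531  -0.54975451 -3.3698238 ]
```

Call:
{"name": "jog_arm", "arguments": {
  "series": [
    [[0,0,1,0,0,0,50],[0,0,1,0,0,0,50],[0,0,1,0,0,0,50],[0,0,0,0,0,0,50],[0,0,0,0,0,0,65],[0,0,0,0,0,0,75],[0,0,0,0,0,0,85],[0,0,0,0,0,0,85],[0,0,0,0,0,0,85],[0,0,-3,0,0,0,85]]
  ]
}}

```text
time_s: 8.15
eef_pos: [0.5605, -0.2973, 0.0589]
eef_rot: [-0.0, -0.079, 0.997, 0.0]
wrist_force: [0.2, 0.2, 0.1]
opening: 0.998
grasp_force: 0.0
```

Call:
{"name": "jog_arm", "arguments": {
  "series": [
    [[0,0,-10,0,0,0,85],[0,0,-20,0,0,0,85],[0,0,-30,0,0,0,85],[0,0,-35,0,0,0,85],[0,0,-30,0,0,0,85],[0,0,-10,0,0,0,85],[0,0,0,0,0,0,85],[0,0,0,0,0,0,85],[0,0,0,0,0,0,85],[0,0,0,0,0,0,85]]
  ]
}}

```text
time_s: 9.15
eef_pos: [0.56, -0.2969, 0.1923]
eef_rot: [-0.001, -0.079, 0.997, 0.001]
wrist_force: [0.6, 0.4, -0.2]
opening: 0.998
grasp_force: 0.0
```

Run:
```python
from h import *
c=snap('top','top2.png');W=world(c)
def reg(u0,u1,v0,v1,z0,z1,name):
    P=W[v0:v1,u0:u1].reshape(-1,3); P=P[(P[:,2]>z0)&(P[:,2]<z1)]
    print(name,len(P),cv2.minAreaRect((P[:,:2]*1000).astype(np.float32)))
reg(275,306,195,232,.095,.11,'tin')
reg(296,325,160,200,.117,.14,'mill')
reg(268,298,172,205,.055,.075,'pot')
reg(365,440,195,310,.085,.12,'jar')
plan(581,-6,175,109.5)
cv2.imwrite('pics/c3.png',cv2.resize(c['frame'][150:330,230:450],None,fx=3.3,fy=3.3))
```

```text
tin 403 ((581.4487915039062, -6.453239440917969), (54.708194732666016, 55.09089660644531), 19.295059204101562)
mill 207 ((677.7726440429688, -64.05560302734375), (42.72331619262695, 41.24519348144531), 87.30049133300781)
pot 403 ((659.3271484375, 16.053321838378906), (61.81497573852539, 62.1971321105957), 39.959320068359375)
jar 54 ((564.1566772460938, -313.0998229980469), (32.80983352661133, 20.375446319580078), 57.75567626953125)
TCP [ 560.2 -297.1  192.7] yaw 99.0 tilt [-0.002  0.002 -1.   ] open 0.995 gf 0.0 t 9.2
 turn rz -0.183
 shift now-axes [-66.2 284.2  18.1]
 shift after-turn axes [-116.8  267.4   18. ] q6 after -2.59
```

View pics/c3.png

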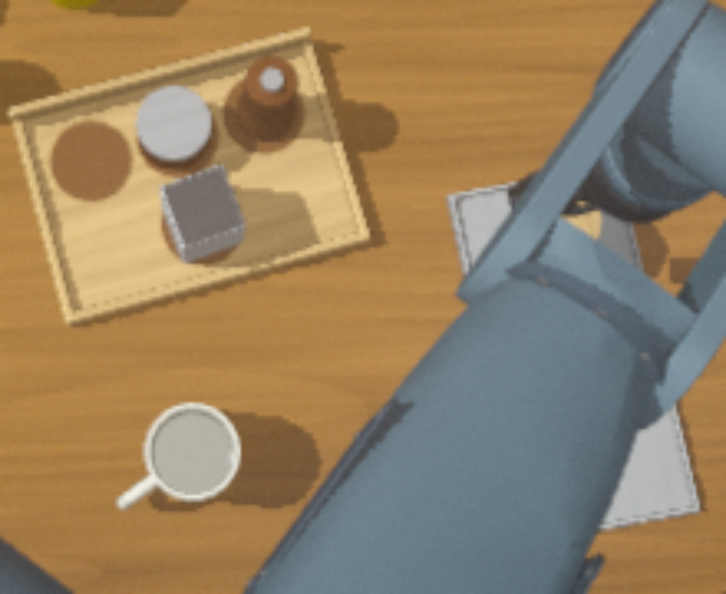

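The jar's cork spot at crop (91,160) is empty, the jar stands in the tray under the hand, and the rest are unmoved. Next is the tin.

Call:
{"name": "jog_arm", "arguments": {
  "series": [
    [[0,0,0,0,0,-0.09,85],[0,10,0,0,0,-0.093,85],[-12,27,0,0,0,0,85],[-20,42,0,0,0,0,85],[-20,46,0,0,0,0,85],[-20,46,0,0,0,0,85],[-20,45,0,0,0,0,85],[-16,33,6,0,0,0,85],[-9,18,8,0,0,0,85],[0,0,4,0,0,0,85]]
  ]
}}

```text
time_s: 10.2
eef_pos: [0.5822, -0.0038, 0.175]
eef_rot: [-0.001, -0.171, 0.985, 0.001]
wrist_force: [0.1, 0.6, -0.8]
opening: 0.994
grasp_force: 0.0
```

```bash
python3 -c "
from h import *
plan(581,-6,58,109.3)
print(plane(load('top2.png'),257.6,198.5,.01))"
```

```text
TCP [582.2  -3.8 175. ] yaw 109.7 tilt [-0.002  0.001 -1.   ] open 0.994 gf 0.0 t 10.2
 turn rz 0.007
 shift now-axes [  1.7  -1.8 117. ]
 shift after-turn axes [  1.7  -1.8 117. ] q6 after -2.12
[638.2314982   88.35032354  10.        ]
```

Call:
{"name": "jog_arm", "arguments": {
  "series": [
    [[1,-1,10,0,0,0.006,85],[0,0,22,0,0,0,85],[0,0,28,0,0,0,85],[0,0,28,0,0,0,85],[0,0,18,0,0,0,85],[0,0,8,0,0,0,85],[0,0,2,0,0,0,85],[0,0,0,0,0,0,85],[0,0,0,0,0,0,60],[0,0,0,0,0,0,45]]
  ]
}}

```text
time_s: 11.2
eef_pos: [0.5831, -0.0083, 0.0615]
eef_rot: [0.001, -0.166, 0.986, -0.0]
wrist_force: [-0.4, 2.7, 1.8]
opening: 0.689
grasp_force: 1.1
```

Call:
{"name": "jog_arm", "arguments": {
  "series": [
    [[0,0,0,0,0,0,45],[0,0,0,0,0,0,45],[0,0,0,0,0,0,45],[0,0,0,0,0,0,45],[0,0,0,0,0,0,45],[0,0,0,0,0,0,45],[0,0,0,0,0,0,45],[0,0,0,0,0,0,45],[0,0,0,0,0,0,45],[0,0,0,0,0,0,45]]
  ]
}}

```text
time_s: 12.2
eef_pos: [0.5834, -0.0083, 0.0616]
eef_rot: [0.001, -0.166, 0.986, -0.0]
wrist_force: [0.2, -0.2, 6.7]
opening: 0.648
grasp_force: 64.4
```

```bash
python3 -c "
from h import *
plan(465,-316,210,99)
print(ctrl.get_obs()['wrist_force'])"
```

```text
TCP [583.4  -8.3  61.6] yaw 109.2 tilt [ 0.002 -0.001 -1.   ] open 0.648 gf 64.4 t 12.2
 turn rz 0.177
 shift now-axes [ 212.5 -252.  -148.5]
 shift after-turn axes [ 164.7 -285.6 -148.3] q6 after -1.95
[ 0.19489637 -0.19638836  6.69366817]
```

Call:
{"name": "jog_arm", "arguments": {
  "series": [
    [[0,0,-8,0,0,0,45],[0,0,-18,0,0,0,45],[0,0,-26,0,0,0,45],[0,0,-30,0,0,0,45],[0,0,-28,0,0,0.05,45],[0,0,-20,0,0,0.07,45],[0,0,-12,0,0,0.057,45],[5,-10,-6,0,0,0,45],[14,-24,0,0,0,0,45],[21,-36,0,0,0,0,45]]
  ]
}}

```text
time_s: 13.2
eef_pos: [0.553, -0.0833, 0.2079]
eef_rot: [-0.0, -0.081, 0.997, 0.0]
wrist_force: [0.7, -0.9, -1.8]
opening: 0.648
grasp_force: 63.8
```

Call:
{"name": "jog_arm", "arguments": {
  "series": [
    [[24,-42,0,0,0,0,45],[24,-42,0,0,0,0,45],[24,-42,0,0,0,0,45],[21,-36,0,0,0,0,45],[16,-27,0,0,0,0,45],[10,-17,0,0,0,0,45],[6,-10,10,0,0,0,45],[0,0,20,0,0,0,45],[0,0,25,0,0,0,45],[0,0,15,0,0,0,45]]
  ]
}}

```text
time_s: 14.2
eef_pos: [0.4626, -0.315, 0.1352]
eef_rot: [-0.001, -0.079, 0.997, 0.002]
wrist_force: [-1.1, 0.1, -2.1]
opening: 0.647
grasp_force: 63.8
```

```bash
python3 -c "
from h import *
plan(465,-316,59,99)
print(ctrl.get_obs()['wrist_force'])"
```

```text
TCP [ 462.6 -315.   135.2] yaw 99.1 tilt [-0.003  0.003 -1.   ] open 0.647 gf 63.8 t 14.2
 turn rz 0.001
 shift now-axes [-2.4 -1.6 76.2]
 shift after-turn axes [-2.4 -1.6 76.2] q6 after -2.54
[-1.09641987  0.11593993 -2.06109862]
```

Call:
{"name": "jog_arm", "arguments": {
  "series": [
    [[-1,-1,12,0,0,0,45],[0,0,20,0,0,0,45],[0,0,20,0,0,0,45],[0,0,12,0,0,0,45],[0,0,6,0,0,0,45],[0,0,2,0,0,0,45],[0,0,0,0,0,0,45],[0,0,0,0,0,0,45],[0,0,0,0,0,0,45],[0,0,0,0,0,0,45]]
  ]
}}

```text
time_s: 15.2
eef_pos: [0.4655, -0.3176, 0.0669]
eef_rot: [0.0, -0.079, 0.997, -0.0]
wrist_force: [-0.2, -0.2, -1.6]
opening: 0.648
grasp_force: 63.8
```

Call:
{"name": "jog_arm", "arguments": {
  "series": [
    [[0,0,4,0,0,0,45],[0,0,3,0,0,0,45],[0,0,2,0,0,0,45],[0,0,0,0,0,0,45],[0,0,0,0,0,0,45],[0,0,0,0,0,0,58],[0,0,0,0,0,0,70],[0,0,0,0,0,0,85],[0,0,0,0,0,0,85],[0,0,0,0,0,0,85]]
  ]
}}

```text
time_s: 16.2
eef_pos: [0.4652, -0.3173, 0.0572]
eef_rot: [-0.0, -0.079, 0.997, -0.0]
wrist_force: [-0.2, -0.0, 0.0]
opening: 0.994
grasp_force: 0.0
```

Call:
{"name": "jog_arm", "arguments": {
  "series": [
    [[0,0,-5,0,0,0,85],[0,0,-15,0,0,0,85],[0,0,-30,0,0,0,85],[0,0,-35,0,0,0,85],[0,0,-35,0,0,0,85],[0,0,-20,0,0,0,85],[0,0,-8,0,0,0,85],[0,0,0,0,0,0,85],[0,0,0,0,0,0,85],[0,0,0,0,0,0,85]]
  ]
}}

```text
time_s: 17.2
eef_pos: [0.4645, -0.3166, 0.2036]
eef_rot: [-0.001, -0.078, 0.997, 0.001]
wrist_force: [1.2, -0.2, 1.1]
opening: 0.998
grasp_force: 0.0
```

```bash
python3 -c "
from h import *
plan(678,-64,205,99)
print(ctrl.get_obs()['q'])"
```

```text
TCP [ 464.5 -316.6  203.6] yaw 99.0 tilt [-0.002  0.002 -1.   ] open 0.998 gf 0.0 t 17.2
 turn rz 0.0
 shift now-axes [-250.4  216.    -1.3]
 shift after-turn axes [-250.4  216.1   -1.3] q6 after -2.54
[-8.09376055e-01  1.80334386e-01  1.66539616e+00 -2.70767011e-06
  1.29880576e+00 -2.53731597e+00]
```

Call:
{"name": "jog_arm", "arguments": {
  "series": [
    [[-15,13,0,0,0,0,85],[-26,22,0,0,0,0,85],[-33,29,0,0,0,0,85],[-35,31,0,0,0,0,85],[-35,31,0,0,0,0,85],[-35,30,0,0,0,0,85],[-32,26,0,0,0,0,85],[-22,19,0,0,0,0,85],[-12,10,0,0,0,0,85],[-5,5,0,0,0,0,85]]
  ]
}}

```text
time_s: 18.2
eef_pos: [0.6783, -0.0637, 0.2038]
eef_rot: [-0.001, -0.079, 0.997, 0.0]
wrist_force: [0.2, -0.2, 0.0]
opening: 0.998
grasp_force: 0.0
```

Call:
{"name": "jog_arm", "arguments": {
  "series": [
    [[0,0,0,0,0,0,85],[0,0,0,0,0,0,85],[0,0,0,0,0,0,85],[0,0,8,0,0,0,85],[0,0,10,0,0,0,85],[0,0,8,0,0,0,85],[0,0,0,0,0,0,85],[0,0,0,0,0,0,85],[0,0,0,0,0,0,85],[0,0,0,0,0,0,85]]
  ]
}}

```text
time_s: 19.2
eef_pos: [0.6786, -0.0648, 0.1798]
eef_rot: [0.0, -0.079, 0.997, -0.0]
wrist_force: [0.5, 0.1, -1.2]
opening: 0.998
grasp_force: 0.0
```

Run:
```python
from h import *
c=snap('wrist','w2.png')
plan(678,-64,86,99)
```

```text
TCP [678.6 -64.8 179.8] yaw 99.0 tilt [ 0.001 -0.    -1.   ] open 0.995 gf 0.0 t 19.25
 turn rz 0.0
 shift now-axes [ 0.6  0.9 93.8]
 shift after-turn axes [ 0.6  0.9 93.8] q6 after -2.0
```

View pics/w2.png

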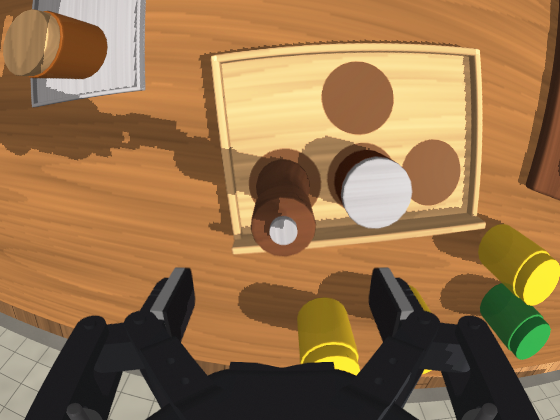

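The mill (284,230) is centred between the fingers and the jar stands upright in the tray at top left. Descending.

Call:
{"name": "jog_arm", "arguments": {
  "series": [
    [[0,1,10,0,0,0,85],[0,0,20,0,0,0,85],[0,0,25,0,0,0,85],[0,0,20,0,0,0,85],[0,0,12,0,0,0,85],[0,0,5,0,0,0,85],[0,0,2,0,0,0,85],[0,0,0,0,0,0,85],[0,0,0,0,0,0,60],[0,0,0,0,0,0,34]]
  ]
}}

```text
time_s: 20.25
eef_pos: [0.6788, -0.064, 0.0864]
eef_rot: [0.001, -0.079, 0.997, -0.0]
wrist_force: [-0.2, 0.0, 0.2]
opening: 0.686
grasp_force: 0.0
```

Call:
{"name": "jog_arm", "arguments": {
  "series": [
    [[0,0,0,0,0,0,34],[0,0,0,0,0,0,34],[0,0,0,0,0,0,34],[0,0,0,0,0,0,34],[0,0,0,0,0,0,34],[0,0,0,0,0,0,34],[0,0,0,0,0,0,34],[0,0,0,0,0,0,34],[0,0,0,0,0,0,34],[0,0,0,0,0,0,34]]
  ]
}}

```text
time_s: 21.25
eef_pos: [0.6789, -0.064, 0.0863]
eef_rot: [0.001, -0.079, 0.997, -0.0]
wrist_force: [0.6, 0.4, 6.3]
opening: 0.499
grasp_force: 61.3
```

```bash
python3 -c "
from h import *
plan(371,-331,230,99)
print(ctrl.get_obs()['wrist_force'])"
```

```text
TCP [678.9 -64.   86.3] yaw 99.0 tilt [ 0.002 -0.    -1.   ] open 0.499 gf 61.3 t 21.25
 turn rz 0.0
 shift now-axes [ 345.7 -215.6 -144.1]
 shift after-turn axes [ 345.6 -215.7 -144.1] q6 after -2.0
[0.61886153 0.39271993 6.32596913]
```

Call:
{"name": "jog_arm", "arguments": {
  "series": [
    [[0,0,-8,0,0,0,34],[0,0,-18,0,0,0,34],[0,0,-28,0,0,0,34],[0,0,-30,0,0,0,34],[0,0,-28,0,0,0,34],[0,0,-18,0,0,0,34],[8,-5,-10,0,0,0,34],[16,-10,-4,0,0,0,34],[24,-15,0,0,0,0,34],[30,-18,0,0,0,0,34]]
  ]
}}

```text
time_s: 22.25
eef_pos: [0.6073, -0.1236, 0.2291]
eef_rot: [-0.0, -0.079, 0.997, 0.0]
wrist_force: [-0.1, -0.6, -0.9]
opening: 0.505
grasp_force: 61.0
```

Call:
{"name": "jog_arm", "arguments": {
  "series": [
    [[33,-21,0,0,0,0,34],[35,-22,0,0,0,0,34],[35,-22,0,0,0,0,34],[35,-22,0,0,0,0,34],[35,-22,0,0,0,0,34],[34,-21,0,0,0,0,34],[28,-17,0,0,0,0,34],[18,-12,0,0,0,0,34],[10,-6,0,0,0,0,34],[4,-2,0,0,0,0,34]]
  ]
}}

```text
time_s: 23.25
eef_pos: [0.37, -0.3305, 0.2292]
eef_rot: [-0.0, -0.078, 0.997, 0.0]
wrist_force: [0.5, 0.1, -1.5]
opening: 0.498
grasp_force: 61.1
```

```bash
python3 -c "
from h import *
plan(371,-331,82.5,99)
print(ctrl.get_obs()['wrist_force'])"
```

```text
TCP [ 370.  -330.5  229.2] yaw 98.9 tilt [-0.  0. -1.] open 0.498 gf 61.1 t 23.25
 turn rz -0.002
 shift now-axes [ -1.   -0.7 146.7]
 shift after-turn axes [ -1.   -0.7 146.7] q6 after -2.7
[ 0.53348997  0.07545105 -1.48821196]
```

Call:
{"name": "jog_arm", "arguments": {
  "series": [
    [[0,0,12,0,0,0,34],[0,0,24,0,0,0,34],[0,0,30,0,0,0,34],[0,0,30,0,0,0,34],[0,0,24,0,0,0,34],[0,0,14,0,0,0,34],[0,0,4,0,0,0,34],[0,0,0,0,0,0,34],[0,0,0,0,0,0,34],[0,0,0,0,0,0,34]]
  ]
}}

```text
time_s: 24.25
eef_pos: [0.3717, -0.3306, 0.0923]
eef_rot: [0.001, -0.079, 0.997, -0.001]
wrist_force: [0.0, 0.4, -1.5]
opening: 0.498
grasp_force: 61.1
```

Call:
{"name": "jog_arm", "arguments": {
  "series": [
    [[0,0,4,0,0,0,34],[0,0,3,0,0,0,34],[0,0,2,0,0,0,34],[0,0,1,0,0,0,34],[0,0,0,0,0,0,34],[0,0,0,0,0,0,46],[0,0,0,0,0,0,60],[0,0,0,0,0,0,75],[0,0,0,0,0,0,75],[0,0,0,0,0,0,75]]
  ]
}}

```text
time_s: 25.25
eef_pos: [0.3711, -0.3302, 0.0812]
eef_rot: [-0.0, -0.078, 0.997, 0.0]
wrist_force: [0.1, -0.0, -0.3]
opening: 0.88
grasp_force: 0.0
```

Call:
{"name": "jog_arm", "arguments": {
  "series": [
    [[0,0,-5,0,0,0,75],[0,0,-15,0,0,0,75],[0,0,-30,0,0,0,75],[0,0,-35,0,0,0,85],[0,0,-30,0,0,0,85],[0,0,-15,0,0,-0.05,85],[0,0,-5,0,0,-0.046,85],[0,0,0,0,0,0,85],[0,0,0,0,0,0,85],[0,0,0,0,0,0,85]]
  ]
}}

```text
time_s: 26.25
eef_pos: [0.3708, -0.3298, 0.2156]
eef_rot: [-0.0, -0.126, 0.992, 0.001]
wrist_force: [-0.7, -0.5, -0.0]
opening: 0.997
grasp_force: 0.0
```

```bash
python3 -c "
from h import *
plan(659.5,16,215,104.5)"
```

```text
TCP [ 370.8 -329.8  215.6] yaw 104.5 tilt [-0.001  0.001 -1.   ] open 0.997 gf 0.0 t 26.25
 turn rz -0.001
 shift now-axes [-365.9  262.8    0.8]
 shift after-turn axes [-366.1  262.5    0.8] q6 after -2.79
```

Call:
{"name": "jog_arm", "arguments": {
  "series": [
    [[-12,9,0,0,0,0,85],[-22,16,0,0,0,0,85],[-32,23,0,0,0,0,85],[-37,26,0,0,0,0,85],[-38,27,0,0,0,0,85],[-38,27,0,0,0,0,85],[-38,28,0,0,0,0,85],[-38,28,0,0,0,0,85],[-37,26,0,0,0,0,85],[-32,23,0,0,0,0,85]]
  ]
}}

```text
time_s: 27.25
eef_pos: [0.6273, -0.0199, 0.2156]
eef_rot: [-0.0, -0.127, 0.992, 0.0]
wrist_force: [0.7, -1.2, -0.3]
opening: 0.992
grasp_force: 0.0
```

Call:
{"name": "jog_arm", "arguments": {
  "series": [
    [[-22,16,0,0,0,0,85],[-13,9,0,0,0,0,85],[-7,5,10,0,0,0,85],[0,0,20,0,0,0,85],[0,0,25,0,0,0,85],[0,0,20,0,0,0,85],[0,0,10,0,0,0,85],[0,0,0,0,0,0,85],[0,0,0,0,0,0,85],[0,0,0,0,0,0,85]]
  ]
}}

```text
time_s: 28.25
eef_pos: [0.6604, 0.0157, 0.1328]
eef_rot: [0.001, -0.126, 0.992, -0.0]
wrist_force: [-0.0, 1.2, 0.2]
opening: 0.994
grasp_force: 0.0
```

Run:
```python
from h import *
plan(659.5,16,23,104.5)
c=snap('top','top3.png');W=world(c)
P=W[195:322,360:450].reshape(-1,3)*1000
for n,a,b in(('mill',117,140),('jar/tin',90,112)):
    Q=P[(P[:,2]>a)&(P[:,2]<b)]; print(n,len(Q),[cv2.minAreaRect(q[:,:2].astype(np.float32)) for q in (Q[Q[:,0]>515],Q[Q[:,0]<515]) if len(q)])
cv2.imwrite('pics/c4.png',cv2.resize(c['frame'][150:330,230:450],None,fx=3.3,fy=3.3))
```

```text
TCP [660.4  15.7 132.8] yaw 104.5 tilt [ 0.002 -0.    -1.   ] open 0.994 gf 0.0 t 28.25
 turn rz -0.0
 shift now-axes [  1.1   0.6 109.8]
 shift after-turn axes [  1.1   0.6 109.8] q6 after -1.98
mill 191 [((370.9306945800781, -329.162353515625), (39.930179595947266, 41.06498718261719), 41.636924743652344)]
jar/tin 855 [((560.5126342773438, -297.66937255859375), (58.142826080322266, 55.969093322753906), 16.10858726501465), ((421.53009033203125, -322.41015625), (142.1549072265625, 55.946048736572266), 7.667057991027832)]
```

View pics/c4.png

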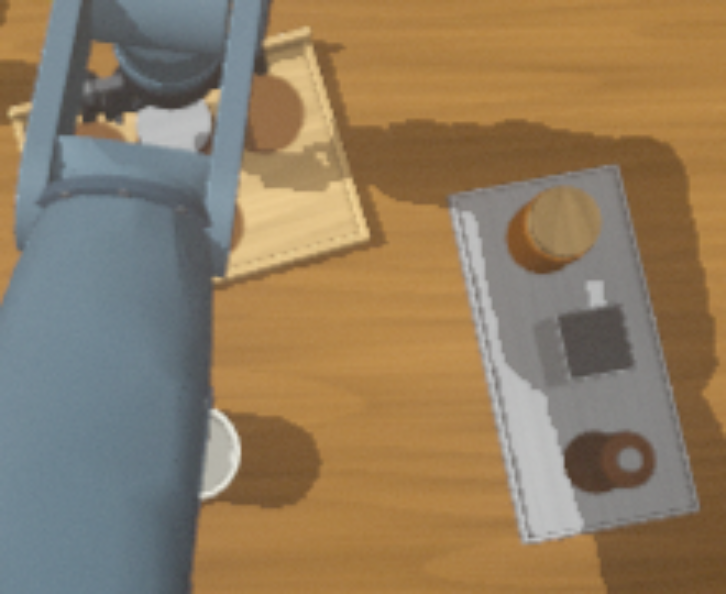

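All three stand upright inside the tray. The jar is at crop (560,225), the tin at (597,340) and the mill at (630,460). Now the pot.

Call:
{"name": "jog_arm", "arguments": {
  "series": [
    [[1,0,10,0,0,0,85],[0,0,22,0,0,0,85],[0,0,26,0,0,0,85],[0,0,24,0,0,0,85],[0,0,15,0,0,0,85],[0,0,7,0,0,0,85],[0,0,3,0,0,0,85],[0,0,0,0,0,0,85],[0,0,0,0,0,0,65],[0,0,0,0,0,0,52]]
  ]
}}

```text
time_s: 29.3
eef_pos: [0.6599, 0.0157, 0.0263]
eef_rot: [0.001, -0.126, 0.992, -0.0]
wrist_force: [0.2, -0.4, -1.1]
opening: 0.731
grasp_force: 65.6
```

Call:
{"name": "jog_arm", "arguments": {
  "series": [
    [[0,0,0,0,0,0,52],[0,0,0,0,0,0,52],[0,0,0,0,0,0,52],[0,0,0,0,0,0,52],[0,0,0,0,0,0,52],[0,0,0,0,0,0,52],[0,0,0,0,0,0,52],[0,0,0,0,0,0,52],[0,0,0,0,0,0,52],[0,0,0,0,0,0,52]]
  ]
}}

```text
time_s: 30.3
eef_pos: [0.6599, 0.0157, 0.0261]
eef_rot: [0.001, -0.126, 0.992, -0.0]
wrist_force: [-0.3, 0.4, 5.7]
opening: 0.735
grasp_force: 66.3
```

```bash
python3 -c "
from h import *
plan(422.5,317,140,104.5)
print(ctrl.get_obs()['wrist_force'])"
```

```text
TCP [659.9  15.7  26.1] yaw 104.5 tilt [ 0.003 -0.    -1.   ] open 0.735 gf 66.3 t 30.3
 turn rz 0.0
 shift now-axes [ 154.   351.  -114.8]
 shift after-turn axes [ 154.1  351.  -114.8] q6 after -1.98
[-0.30435742  0.41282785  5.71814892]
```

Call:
{"name": "jog_arm", "arguments": {
  "series": [
    [[0,0,-8,0,0,0,52],[0,0,-18,0,0,0,52],[0,0,-26,0,0,0,52],[0,0,-26,0,0,0,52],[0,0,-20,0,0,0,52],[0,0,-12,0,0,0,52],[5,12,-5,0,0,0,52],[9,21,0,0,0,0,52],[13,30,0,0,0,0,52],[16,36,0,0,0,0,52]]
  ]
}}

```text
time_s: 31.3
eef_pos: [0.5903, 0.1017, 0.1383]
eef_rot: [-0.001, -0.126, 0.992, 0.0]
wrist_force: [0.3, 0.8, -0.9]
opening: 0.733
grasp_force: 65.9
```

Call:
{"name": "jog_arm", "arguments": {
  "series": [
    [[17,39,0,0,0,0,52],[17,40,0,0,0,0,52],[17,40,0,0,0,0,52],[17,38,0,0,0,0,52],[15,34,0,0,0,0,52],[12,27,0,0,0,0,52],[8,18,0,0,0,0,52],[5,11,0,0,0,0,52],[3,5,0,0,0,0,52],[0,0,0,0,0,0,52]]
  ]
}}

```text
time_s: 32.3
eef_pos: [0.4209, 0.3172, 0.139]
eef_rot: [-0.0, -0.127, 0.992, -0.0]
wrist_force: [-0.2, -0.2, -1.7]
opening: 0.734
grasp_force: 65.9
```

```bash
python3 -c "
from h import *
plan(422.5,317,41.5,104.5)
c=snap('wrist','w3.png')"
```

```text
TCP [420.9 317.2 139. ] yaw 104.6 tilt [-0.001 -0.    -1.   ] open 0.734 gf 65.9 t 32.3
 turn rz 0.001
 shift now-axes [-1.6 -0.5 97.5]
 shift after-turn axes [-1.6 -0.5 97.5] q6 after -1.4
```

View pics/w3.png

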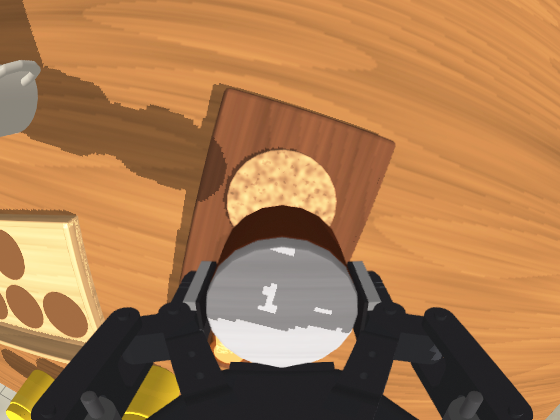

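The pot (282,300) is gripped level and the mat centre (281,200) is lined up with it laterally. Lowering.

Call:
{"name": "jog_arm", "arguments": {
  "series": [
    [[-1,0,10,0,0,0,52],[0,0,20,0,0,0,52],[0,0,24,0,0,0,52],[0,0,20,0,0,0,52],[0,0,10,0,0,0,52],[0,0,4,0,0,0,52],[0,0,0,0,0,0,52],[0,0,0,0,0,0,52],[0,0,0,0,0,0,52],[0,0,0,0,0,0,52]]
  ]
}}

```text
time_s: 33.35
eef_pos: [0.4231, 0.3177, 0.0521]
eef_rot: [0.001, -0.126, 0.992, 0.0]
wrist_force: [0.5, -0.6, -1.7]
opening: 0.731
grasp_force: 65.9
```

```bash
python3 -c "
from h import *
plan(422.5,317,41,104.5)
print(ctrl.get_obs()['wrist_force'])"
```

```text
TCP [423.1 317.7  52.1] yaw 104.5 tilt [ 0.001  0.001 -1.   ] open 0.731 gf 65.9 t 33.35
 turn rz 0.0
 shift now-axes [ 0.8 -0.5 11.1]
 shift after-turn axes [ 0.8 -0.5 11.1] q6 after -1.4
[ 0.48968908 -0.62783199 -1.74712122]
```

Call:
{"name": "jog_arm", "arguments": {
  "series": [
    [[0,0,4,0,0,0,52],[0,0,3,0,0,0,52],[0,0,2,0,0,0,52],[0,0,1,0,0,0,52],[0,0,1,0,0,0,52],[0,0,0,0,0,0,52],[0,0,0,0,0,0,65],[0,0,0,0,0,0,75],[0,0,0,0,0,0,85],[0,0,0,0,0,0,85]]
  ]
}}

```text
time_s: 34.35
eef_pos: [0.4226, 0.3174, 0.0402]
eef_rot: [0.0, -0.126, 0.992, 0.0]
wrist_force: [-0.1, 0.9, -1.0]
opening: 0.994
grasp_force: 0.0
```

Call:
{"name": "jog_arm", "arguments": {
  "series": [
    [[0,0,0,0,0,0,85],[0,0,-8,0,0,0,85],[0,0,-18,0,0,0,85],[0,0,-30,0,0,0,85],[0,0,-35,0,0,0,85],[0,0,-35,0,0,0,85],[0,0,-25,0,0,0.05,85],[0,0,-15,0,0,0.045,85],[0,0,0,0,0,0,85],[0,0,0,0,0,0,85]]
  ]
}}

```text
time_s: 35.35
eef_pos: [0.4224, 0.3173, 0.2063]
eef_rot: [0.0, -0.08, 0.997, 0.0]
wrist_force: [-0.0, -0.1, -1.3]
opening: 0.998
grasp_force: 0.0
```

```bash
python3 -c "
from h import *
plan(371,-330,210,99)"
```

```text
TCP [422.4 317.3 206.3] yaw 99.1 tilt [ 0.  0. -1.] open 0.998 gf 0.0 t 35.35
 turn rz 0.002
 shift now-axes [ 153.5 -630.9   -3.8]
 shift after-turn axes [ 152.  -631.3   -3.8] q6 after -1.31
```

Call:
{"name": "jog_arm", "arguments": {
  "series": [
    [[2,-10,0,0,0,0,85],[5,-20,0,0,0,0,85],[7,-30,0,0,0,0,85],[9,-36,0,0,0,0,85],[10,-40,0,0,0,0,85],[10,-40,0,0,0,0,85],[10,-40,0,0,0,0,85],[10,-40,0,0,0,0,85],[10,-40,0,0,0,0,85],[10,-40,0,0,0,0,85]]
  ]
}}

```text
time_s: 36.35
eef_pos: [0.3919, -0.0291, 0.2051]
eef_rot: [-0.001, -0.079, 0.997, 0.0]
wrist_force: [0.9, 0.0, -0.2]
opening: 0.993
grasp_force: 0.0
```

Call:
{"name": "jog_arm", "arguments": {
  "series": [
    [[10,-40,0,0,0,0,85],[10,-40,0,0,0,0,85],[10,-40,0,0,0,0,85],[10,-40,0,0,0,0,85],[10,-40,0,0,0,0,85],[8,-34,0,0,0,0,85],[6,-28,0,0,0,0,85],[4,-20,0,0,0,0,85],[2,-10,0,0,0,0,85],[0,-3,0,0,0,0,85]]
  ]
}}

```text
time_s: 37.35
eef_pos: [0.3704, -0.3301, 0.2056]
eef_rot: [-0.0, -0.079, 0.997, 0.001]
wrist_force: [0.3, -0.0, -0.2]
opening: 0.993
grasp_force: 0.0
```

Run:
```python
from h import *
plan(371,-330,82,99)
c=snap('top','top4.png');W=world(c)
P=W[240:305,145:205].reshape(-1,3)*1000;P=P[(P[:,2]>68)&(P[:,2]<90)]
print('pot',len(P),cv2.minAreaRect(P[:,:2].astype(np.float32)),np.median(P[:,2]))
cv2.imwrite('pics/c5.png',cv2.resize(c['frame'][150:320,140:345],None,fx=3.5,fy=3.5))
```

```text
TCP [ 370.4 -330.1  205.6] yaw 99.0 tilt [-0.001  0.001 -1.   ] open 0.993 gf 0.0 t 37.35
 turn rz 0.0
 shift now-axes [ -0.7  -0.2 123.6]
 shift after-turn axes [ -0.7  -0.2 123.6] q6 after -2.7
pot 459 ((424.0094299316406, 316.47076416015625), (63.70243835449219, 60.9376106262207), 88.6745376586914) 76.65159914377706
```

View pics/c5.png

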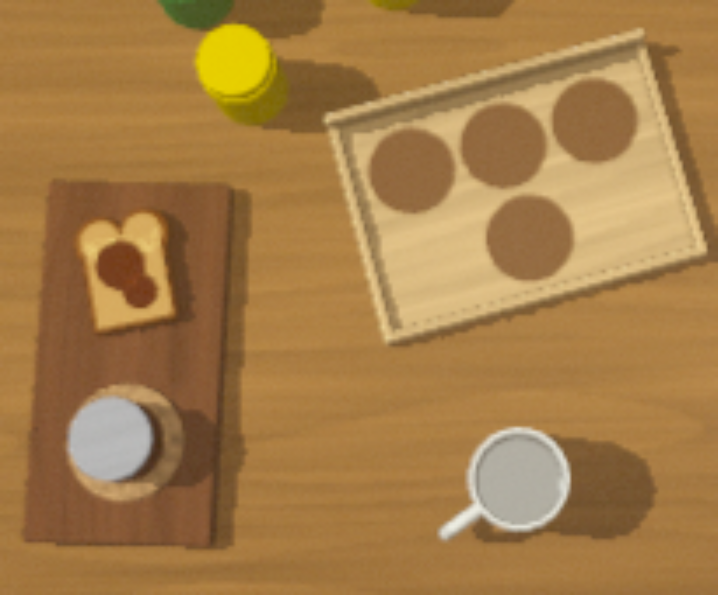

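The pot (112,438) stands on the mat, within about 2 mm of the centre. The spots are clear at crop (412,170), (595,120) and (530,238). Now the mill.

Call:
{"name": "jog_arm", "arguments": {
  "series": [
    [[0,0,12,0,0,0,85],[0,0,25,0,0,0,85],[0,0,30,0,0,0,85],[0,0,28,0,0,0,85],[0,0,16,0,0,0,85],[0,0,8,0,0,0,85],[0,0,2,0,0,0,85],[0,0,0,0,0,0,85],[0,0,0,0,0,0,60],[0,0,0,0,0,0,34]]
  ]
}}

```text
time_s: 38.4
eef_pos: [0.3713, -0.3304, 0.0863]
eef_rot: [0.0, -0.079, 0.997, -0.001]
wrist_force: [0.0, -0.2, -0.5]
opening: 0.689
grasp_force: 0.0
```

Call:
{"name": "jog_arm", "arguments": {
  "series": [
    [[0,0,0,0,0,0,34],[0,0,0,0,0,0,34],[0,0,0,0,0,0,34],[0,0,0,0,0,0,34],[0,0,0,0,0,0,34],[0,0,0,0,0,0,34],[0,0,0,0,0,0,34],[0,0,0,0,0,0,34],[0,0,0,0,0,0,34],[0,0,0,0,0,0,34]]
  ]
}}

```text
time_s: 39.4
eef_pos: [0.3714, -0.3306, 0.0863]
eef_rot: [0.001, -0.079, 0.997, -0.001]
wrist_force: [1.2, -0.1, 5.7]
opening: 0.498
grasp_force: 61.2
```

```bash
python3 -c "
from h import *
plan(679,-64,230,99)
c=load('top4.png')
for u,v in((412,170),(505,145),(595,120),(530,238)): print(plane(c,140-.5+(u+.5)/3.5,150-.5+(v+.5)/3.5,.01).round(1))"
```

```text
TCP [ 371.4 -330.6   86.3] yaw 99.1 tilt [ 0.001 -0.002 -1.   ] open 0.498 gf 61.2 t 39.4
 turn rz 0.001
 shift now-axes [-345.9  214.7 -143.7]
 shift after-turn axes [-345.7  215.  -143.7] q6 after -2.69
[639.1  89.   10. ]
[658.2  12.3  10. ]
[677.5 -62.3  10. ]
[580.3  -6.3  10. ]
```

Call:
{"name": "jog_arm", "arguments": {
  "series": [
    [[0,0,-8,0,0,0,34],[0,0,-18,0,0,0,34],[0,0,-28,0,0,0,34],[0,0,-30,0,0,0,34],[0,0,-28,0,0,0,34],[0,0,-18,0,0,0,34],[-8,5,-10,0,0,0,34],[-16,10,-4,0,0,0,34],[-24,15,0,0,0,0,34],[-30,18,0,0,0,0,34]]
  ]
}}

```text
time_s: 40.4
eef_pos: [0.4405, -0.2692, 0.2288]
eef_rot: [-0.0, -0.078, 0.997, 0.0]
wrist_force: [0.3, -0.2, -1.7]
opening: 0.503
grasp_force: 61.1
```

Call:
{"name": "jog_arm", "arguments": {
  "series": [
    [[-33,21,0,0,0,0,34],[-35,22,0,0,0,0,34],[-35,22,0,0,0,0,34],[-35,22,0,0,0,0,34],[-35,22,0,0,0,0,34],[-34,21,0,0,0,0,34],[-28,17,0,0,0,0,34],[-18,12,0,0,0,0,34],[-10,6,0,0,0,0,34],[-4,2,0,0,0,0,34]]
  ]
}}

```text
time_s: 41.4
eef_pos: [0.6777, -0.0619, 0.2282]
eef_rot: [-0.001, -0.08, 0.997, 0.0]
wrist_force: [-0.4, -0.7, -2.1]
opening: 0.502
grasp_force: 61.1
```

Call:
{"name": "jog_arm", "arguments": {
  "series": [
    [[0,0,12,0,0,0,34],[0,0,22,0,0,0,34],[0,0,28,0,0,0,34],[0,0,28,0,0,0,34],[0,0,20,0,0,0,34],[0,0,10,0,0,0,34],[0,0,0,0,0,0,34],[0,0,0,0,0,0,34],[0,0,0,0,0,0,34],[0,0,0,0,0,0,34]]
  ]
}}

```text
time_s: 42.4
eef_pos: [0.6785, -0.0635, 0.1109]
eef_rot: [0.001, -0.079, 0.997, -0.0]
wrist_force: [0.9, -0.9, -1.6]
opening: 0.499
grasp_force: 61.1
```

```bash
python3 -c "
from h import *
plan(678,-64,90,99)
print(ctrl.get_obs()['wrist_force'])"
```

```text
TCP [678.5 -63.5 110.9] yaw 99.1 tilt [ 0.003 -0.001 -1.   ] open 0.499 gf 61.1 t 42.4
 turn rz 0.001
 shift now-axes [ 0.7 -0.4 20.9]
 shift after-turn axes [ 0.7 -0.4 20.9] q6 after -1.99
[ 0.91974345 -0.88678973 -1.64344483]
```

Call:
{"name": "jog_arm", "arguments": {
  "series": [
    [[0,0,7,0,0,0,34],[0,0,6,0,0,0,34],[0,0,4,0,0,0,34],[0,0,2,0,0,0,34],[0,0,1,0,0,0,34],[0,0,1,0,0,0,34],[0,0,0,0,0,0,34],[0,0,0,0,0,0,46],[0,0,0,0,0,0,60],[0,0,0,0,0,0,75]]
  ]
}}

```text
time_s: 43.4
eef_pos: [0.6776, -0.0632, 0.088]
eef_rot: [-0.0, -0.079, 0.997, 0.0]
wrist_force: [-0.3, -0.7, 0.5]
opening: 0.853
grasp_force: 0.0
```

Call:
{"name": "jog_arm", "arguments": {
  "series": [
    [[0,0,0,0,0,0,75],[0,0,0,0,0,0,75],[0,0,-8,0,0,0,75],[0,0,-20,0,0,0,75],[0,0,-30,0,0,0,85],[0,0,-30,0,0,0,85],[0,0,-20,0,0,0,85],[0,0,-8,0,0,0,85],[0,0,0,0,0,0,85],[0,0,0,0,0,0,85]]
  ]
}}

```text
time_s: 44.4
eef_pos: [0.677, -0.0631, 0.2031]
eef_rot: [-0.001, -0.079, 0.997, 0.0]
wrist_force: [0.9, -0.5, 0.1]
opening: 0.99
grasp_force: 0.0
```

```bash
python3 -c "
from h import *
plan(465,-317,205,99)
print(ctrl.get_obs()['wrist_force'])"
```

```text
TCP [677.  -63.1 203.1] yaw 99.1 tilt [-0.002  0.    -1.   ] open 0.99 gf 0.0 t 44.4
 turn rz 0.001
 shift now-axes [ 249.4 -217.4   -1.6]
 shift after-turn axes [ 249.1 -217.6   -1.6] q6 after -1.99
[ 0.94326472 -0.46693031  0.10526001]
```

Call:
{"name": "jog_arm", "arguments": {
  "series": [
    [[15,-13,0,0,0,0,85],[26,-22,0,0,0,0,85],[33,-29,0,0,0,0,85],[35,-31,0,0,0,0,85],[35,-31,0,0,0,0,85],[35,-30,0,0,0,0,85],[32,-26,0,0,0,0,85],[21,-19,0,0,0,0,85],[12,-11,0,0,0,0,85],[5,-5,0,0,0,0,85]]
  ]
}}

```text
time_s: 45.4
eef_pos: [0.4648, -0.3173, 0.2031]
eef_rot: [-0.001, -0.078, 0.997, 0.001]
wrist_force: [0.6, 0.2, -0.7]
opening: 0.998
grasp_force: 0.0
```

Call:
{"name": "jog_arm", "arguments": {
  "series": [
    [[0,0,12,0,0,0,85],[0,0,25,0,0,0,85],[0,0,32,0,0,0,85],[0,0,32,0,0,0,85],[0,0,22,0,0,0,85],[0,0,12,0,0,0,85],[0,0,4,0,0,0,85],[0,0,2,0,0,0,85],[0,0,0,0,0,0,60],[0,0,0,0,0,0,45]]
  ]
}}

```text
time_s: 46.4
eef_pos: [0.4667, -0.3173, 0.0645]
eef_rot: [0.001, -0.079, 0.997, -0.001]
wrist_force: [0.2, -0.2, -0.3]
opening: 0.69
grasp_force: 0.0
```

Call:
{"name": "jog_arm", "arguments": {
  "series": [
    [[0,0,0,0,0,0,45],[0,0,0,0,0,0,45],[0,0,0,0,0,0,45],[0,0,0,0,0,0,45],[0,0,0,0,0,0,45],[0,0,0,0,0,0,45],[0,0,0,0,0,0,45],[0,0,0,0,0,0,45],[0,0,0,0,0,0,45],[0,0,0,0,0,0,45]]
  ]
}}

```text
time_s: 47.4
eef_pos: [0.4668, -0.3174, 0.0647]
eef_rot: [0.001, -0.079, 0.997, -0.001]
wrist_force: [0.7, 1.7, 6.5]
opening: 0.644
grasp_force: 64.6
```

```bash
python3 -c "
from h import *
plan(582,-7,210,109.2)
print(ctrl.get_obs()['wrist_force'])"
```

```text
TCP [ 466.8 -317.4   64.7] yaw 99.1 tilt [ 0.002 -0.002 -1.   ] open 0.644 gf 64.6 t 47.4
 turn rz -0.177
 shift now-axes [-162.9  288.1 -145.6]
 shift after-turn axes [-211.1  255.  -145.4] q6 after -2.71
[0.7251698  1.7324556  6.49859367]
```

Call:
{"name": "jog_arm", "arguments": {
  "series": [
    [[0,0,-8,0,0,0,45],[0,0,-18,0,0,0,45],[0,0,-26,0,0,0,45],[0,0,-30,0,0,0,45],[0,0,-28,0,0,-0.05,45],[0,0,-18,0,0,-0.07,45],[0,0,-12,0,0,-0.057,45],[-10,12,-5,0,0,0,45],[-19,23,0,0,0,0,45],[-25,30,0,0,0,0,45]]
  ]
}}

```text
time_s: 48.4
eef_pos: [0.4953, -0.2368, 0.208]
eef_rot: [-0.0, -0.165, 0.986, 0.0]
wrist_force: [0.9, 1.0, -1.4]
opening: 0.642
grasp_force: 63.8
```

Call:
{"name": "jog_arm", "arguments": {
  "series": [
    [[-30,36,0,0,0,0,45],[-31,37,0,0,0,0,45],[-31,37,0,0,0,0,45],[-28,33,0,0,0,0,45],[-20,24,0,0,0,0,45],[-12,15,0,0,0,0,45],[-7,8,8,0,0,0,45],[0,0,18,0,0,0,45],[0,0,24,0,0,0,45],[0,0,20,0,0,0,45]]
  ]
}}

```text
time_s: 49.4
eef_pos: [0.582, -0.0056, 0.1362]
eef_rot: [-0.001, -0.166, 0.986, 0.0]
wrist_force: [-0.5, 0.3, -2.0]
opening: 0.643
grasp_force: 63.8
```

Call:
{"name": "jog_arm", "arguments": {
  "series": [
    [[0,0,18,0,0,0,45],[0,0,14,0,0,0,45],[0,0,8,0,0,0,45],[0,0,4,0,0,0,45],[0,0,0,0,0,0,45],[0,0,0,0,0,0,45],[0,0,0,0,0,0,45],[0,0,0,0,0,0,45],[0,0,0,0,0,0,45],[0,0,0,0,0,0,45]]
  ]
}}

```text
time_s: 50.4
eef_pos: [0.5833, -0.0059, 0.0945]
eef_rot: [0.0, -0.167, 0.986, -0.0]
wrist_force: [-0.4, -0.3, -2.8]
opening: 0.642
grasp_force: 63.8
```

```bash
python3 -c "
from h import *
plan(584,-6.5,69,109.2)
print(ctrl.get_obs()['wrist_force'])"
```

```text
TCP [583.3  -5.9  94.5] yaw 109.2 tilt [ 0. -0. -1.] open 0.642 gf 63.8 t 50.4
 turn rz 0.0
 shift now-axes [-0.4 -0.8 25.5]
 shift after-turn axes [-0.4 -0.8 25.5] q6 after -2.12
[-0.42333633 -0.26584094 -2.76916287]
```

Call:
{"name": "jog_arm", "arguments": {
  "series": [
    [[0,-1,8,0,0,0,45],[0,0,8,0,0,0,45],[0,0,5,0,0,0,45],[0,0,3,0,0,0,45],[0,0,1,0,0,0,45],[0,0,1,0,0,0,45],[0,0,0,0,0,0,45],[0,0,0,0,0,0,58],[0,0,0,0,0,0,70],[0,0,0,0,0,0,85]]
  ]
}}

```text
time_s: 51.4
eef_pos: [0.5838, -0.0069, 0.0684]
eef_rot: [0.0, -0.167, 0.986, -0.0]
wrist_force: [0.2, -0.2, 0.1]
opening: 0.962
grasp_force: 0.0
```

Call:
{"name": "jog_arm", "arguments": {
  "series": [
    [[0,0,0,0,0,0,85],[0,0,0,0,0,0,85],[0,0,-8,0,0,0,85],[0,0,-20,0,0,0,85],[0,0,-30,0,0,0,85],[0,0,-35,0,0,0,85],[0,0,-25,0,0,0.08,85],[0,0,-15,0,0,0.097,85],[0,0,0,0,0,0,85],[0,0,0,0,0,0,85]]
  ]
}}

```text
time_s: 52.4
eef_pos: [0.5834, -0.0068, 0.2013]
eef_rot: [0.0, -0.08, 0.997, -0.0]
wrist_force: [-0.5, 0.5, -1.3]
opening: 0.995
grasp_force: 0.0
```

```bash
python3 -c "
from h import *
plan(560,-297,200,99)"
```

```text
TCP [583.4  -6.8 201.3] yaw 99.2 tilt [ 0. -0. -1.] open 0.995 gf 0.0 t 52.4
 turn rz 0.004
 shift now-axes [  69.6 -282.7    1.4]
 shift after-turn axes [  68.6 -283.     1.4] q6 after -1.94
```

Call:
{"name": "jog_arm", "arguments": {
  "series": [
    [[3,-13,0,0,0,0,85],[6,-24,0,0,0,0,85],[8,-34,0,0,0,0,85],[10,-40,0,0,0,0,85],[11,-43,0,0,0,0,85],[10,-43,0,0,0,0,85],[9,-37,0,0,0,0,85],[6,-26,0,0,0,0,85],[4,-15,0,0,0,0,85],[2,-8,0,0,0,0,85]]
  ]
}}

```text
time_s: 53.4
eef_pos: [0.5589, -0.2985, 0.2]
eef_rot: [-0.001, -0.078, 0.997, 0.001]
wrist_force: [-0.2, 0.2, 0.2]
opening: 0.995
grasp_force: 0.0
```

Call:
{"name": "jog_arm", "arguments": {
  "series": [
    [[0,0,12,0,0,0,85],[0,0,25,0,0,0,85],[0,0,32,0,0,0,85],[0,0,32,0,0,0,85],[0,0,20,0,0,0,85],[0,0,12,0,0,0,85],[0,0,4,0,0,0,85],[0,0,0,0,0,0,85],[0,0,0,0,0,0,65],[0,0,0,0,0,0,50]]
  ]
}}

```text
time_s: 54.4
eef_pos: [0.5611, -0.298, 0.0663]
eef_rot: [0.001, -0.079, 0.997, -0.001]
wrist_force: [1.0, -0.8, 0.1]
opening: 0.705
grasp_force: 65.4
```

Call:
{"name": "jog_arm", "arguments": {
  "series": [
    [[0,0,0,0,0,0,50],[0,0,0,0,0,0,50],[0,0,0,0,0,0,50],[0,0,0,0,0,0,50],[0,0,0,0,0,0,50],[0,0,0,0,0,0,50],[0,0,0,0,0,0,50],[0,0,0,0,0,0,50],[0,0,0,0,0,0,50],[0,0,0,0,0,0,50]]
  ]
}}

```text
time_s: 55.4
eef_pos: [0.5612, -0.2982, 0.0663]
eef_rot: [0.001, -0.079, 0.997, -0.001]
wrist_force: [0.6, -0.5, 6.1]
opening: 0.704
grasp_force: 65.9
```

```bash
python3 -c "
from h import *
plan(638,89,210,99)
print(ctrl.get_obs()['wrist_force'])"
```

```text
TCP [ 561.2 -298.2   66.3] yaw 99.1 tilt [ 0.003 -0.002 -1.   ] open 0.704 gf 65.9 t 55.4
 turn rz 0.001
 shift now-axes [-137.1  369.9 -144.4]
 shift after-turn axes [-136.8  370.  -144.4] q6 after -2.4
[ 0.56311072 -0.46398364  6.06127107]
```

Call:
{"name": "jog_arm", "arguments": {
  "series": [
    [[0,0,-8,0,0,0,50],[0,0,-18,0,0,0,50],[0,0,-26,0,0,0,50],[0,0,-30,0,0,0,50],[0,0,-28,0,0,0,50],[0,0,-19,0,0,0,50],[0,0,-11,0,0,0,50],[-5,13,-5,0,0,0,50],[-9,24,0,0,0,0,50],[-13,34,0,0,0,0,50]]
  ]
}}

```text
time_s: 56.4
eef_pos: [0.5746, -0.222, 0.2078]
eef_rot: [-0.001, -0.078, 0.997, 0.001]
wrist_force: [0.4, 0.4, -3.1]
opening: 0.703
grasp_force: 65.7
```

Call:
{"name": "jog_arm", "arguments": {
  "series": [
    [[-15,40,0,0,0,0,50],[-16,44,0,0,0,0,50],[-16,44,0,0,0,0,50],[-16,44,0,0,0,0,50],[-15,42,0,0,0,0,50],[-13,35,0,0,0,0,50],[-9,24,0,0,0,0,50],[-6,17,0,0,0,0,50],[-3,9,0,0,0,0,50],[0,0,0,0,0,0,50]]
  ]
}}

```text
time_s: 57.4
eef_pos: [0.6355, 0.0906, 0.2085]
eef_rot: [-0.001, -0.08, 0.997, 0.0]
wrist_force: [-0.7, -0.3, -3.4]
opening: 0.699
grasp_force: 65.7
```

Call:
{"name": "jog_arm", "arguments": {
  "series": [
    [[0,0,10,0,0,0,50],[0,0,20,0,0,0,50],[0,0,28,0,0,0,50],[0,0,28,0,0,0,50],[0,0,20,0,0,0,50],[0,0,10,0,0,0,50],[0,0,4,0,0,0,50],[0,0,0,0,0,0,50],[0,0,0,0,0,0,50],[0,0,0,0,0,0,50]]
  ]
}}

```text
time_s: 58.4
eef_pos: [0.637, 0.0896, 0.0908]
eef_rot: [0.001, -0.079, 0.997, -0.0]
wrist_force: [0.9, -0.3, -4.7]
opening: 0.699
grasp_force: 65.7
```

```bash
python3 -c "
from h import *
plan(637,89,70.3,99)
print(ctrl.get_obs()['wrist_force'])"
```

```text
TCP [637.   89.6  90.8] yaw 99.1 tilt [ 0.002 -0.    -1.   ] open 0.699 gf 65.7 t 58.4
 turn rz 0.001
 shift now-axes [ 0.1 -0.6 20.5]
 shift after-turn axes [ 0.1 -0.6 20.5] q6 after -1.77
[ 0.91339305 -0.29357057 -4.69360652]
```

Call:
{"name": "jog_arm", "arguments": {
  "series": [
    [[0,-1,7,0,0,0,50],[0,0,6,0,0,0,50],[0,0,4,0,0,0,50],[0,0,2,0,0,0,50],[0,0,1,0,0,0,50],[0,0,1,0,0,0,50],[0,0,0,0,0,0,50],[0,0,0,0,0,0,62],[0,0,0,0,0,0,73],[0,0,0,0,0,0,85]]
  ]
}}

```text
time_s: 59.4
eef_pos: [0.6364, 0.0887, 0.0683]
eef_rot: [0.0, -0.079, 0.997, -0.0]
wrist_force: [0.5, -0.1, -0.5]
opening: 0.987
grasp_force: 0.0
```

Call:
{"name": "jog_arm", "arguments": {
  "series": [
    [[0,0,0,0,0,0,85],[0,0,0,0,0,0,85],[0,0,-8,0,0,0,85],[0,0,-20,0,0,0,85],[0,0,-30,0,0,0,85],[0,0,-35,0,0,0,85],[0,0,-30,0,0,0,85],[0,0,-20,0,0,0,85],[0,-10,0,0,0,0,85],[5,-30,0,0,0,0,85]]
  ]
}}

```text
time_s: 60.4
eef_pos: [0.6378, 0.0498, 0.212]
eef_rot: [0.001, -0.081, 0.997, 0.0]
wrist_force: [1.0, -0.1, -0.7]
opening: 0.992
grasp_force: 0.0
```

Call:
{"name": "jog_arm", "arguments": {
  "series": [
    [[10,-40,0,0,0,0,85],[15,-40,0,0,0,0,85],[15,-40,0,0,0,0,85],[15,-40,0,0,0,0,85],[15,-40,0,0,0,0,85],[15,-35,0,0,0,0,85],[10,-25,0,0,0,0,85],[5,-10,0,0,0,0,85],[0,0,0,0,0,0,85],[0,0,0,0,0,0,85]]
  ]
}}

```text
time_s: 61.4
eef_pos: [0.5812, -0.2331, 0.2108]
eef_rot: [-0.0, -0.079, 0.997, 0.001]
wrist_force: [0.2, 0.2, 0.3]
opening: 0.999
grasp_force: 0.0
```

Run:
```python
from h import *
c=snap('top','top5.png')
for n in('top1.png','top5.png'):
    W=world(load(n))
    for k,(u0,u1,v0,v1,a,b) in dict(jar=(240,272,175,215,.102,.12),mill=(296,325,160,200,.117,.14),tin=(275,306,195,232,.095,.11),pot=(145,205,240,305,.068,.09),toast=(155,200,205,248,.03,.05),mug=(262,310,265,312,.08,.12)).items():
        P=W[v0:v1,u0:u1].reshape(-1,3);P=P[(P[:,2]>a)&(P[:,2]<b)]*1000
        if len(P)>9:
            r=cv2.minAreaRect(P[:,:2].astype(np.float32)); print(n,k,np.round(r[0],1),np.round(r[1],1),round(r[2],1),np.median(P,axis=0).round(1))
cv2.imwrite('pics/c6.png',cv2.resize(c['frame'][150:330,140:450],None,fx=2.5,fy=2.5))
```

```text
top1.png jar [636.2  88.9] [56.  56.2] 51.2 [635.7  89.1 109.5]
top1.png mill [678.5 -64.2] [43.6 41.6] 17.4 [676.9 -63.8 124.1]
top1.png tin [581.3  -6.1] [55.1 55.8] 19.4 [580.6  -5.8 101.2]
top1.png toast [558.8 315.6] [93.6 77.1] 10.5 [557.5 313.6  36.5]
top1.png mug [386.5   9.2] [79.4 73.8] 84.0 [387.5   9.6  89.5]
top5.png jar [637.5  88.4] [56.6 55.8] 69.7 [637.   89.1 109.5]
top5.png mill [677.5 -62.8] [40.2 42.4] 87.5 [676.3 -63.4 123.9]
top5.png tin [581.5  -7.5] [56.3 55.1] 18.4 [580.9  -7.7 101.4]
top5.png pot [424.1 316.2] [61.8 61.9] 2.0 [422.8 316.2  76.5]
top5.png toast [559.7 315.2] [94.3 77. ] 11.5 [558.3 314.7  36.3]
top5.png mug [386.3   7.8] [77.3 74.2] 80.1 [388.    7.8  89.6]
```

View pics/c6.png

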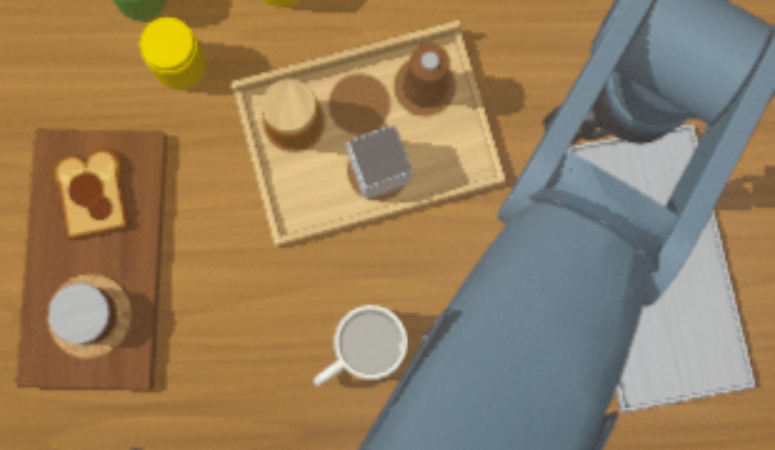

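The jar (290,110), mill (428,75) and tin (378,160) are back within 2 mm of where they stood. The pot (80,315) is on the mat, and the toast and mug have not moved.

```bash
python3 -c "
from bench import ctrl
print(ctrl.hand_in())"
```

```text
the job is handed in; nothing more can be done
None
```

The job is handed in: the caramel pot stands on the middle of the cork mat, the jar, tin and mill are back upright within about 2 mm of where they stood, and the toast and mug were left alone (about 61 s on the robot's clock; `hand_in()` gave no verdict).

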